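# Close the cooler and set up its carry handle

## Robot

A 6-joint arm with a two-finger parallel gripper is mounted at the origin on the work surface. World frame = base frame: x ahead of the robot, y to its left, z up, the work surface at z = 0. Lengths are in m, angles in degrees, forces in N, time in s.
With the tool pointing down it reaches from about 0.3 to 0.875 m from the base axis. Payload 4.2 kg.
Tool frame: the origin (TCP) lies at the very end of the fingers, on their centre line; the grasp point (between the pads) lies 19 mm behind it (arm.grip_depth is the distance from the TCP to the grasp point, in m); z points along the fingers, y is the line along which they close (so a half turn about z gives the same grasp; the last joint's range is limited). The gripper opens to 85 mm and grips with 20 to 120 N. Pads are 22 mm wide; open, the fingers measure 114 mm over their backs; the gripper's body (76 mm by 85 mm) begins 54 mm behind the grasp point. The pads swing forward as they close: fully open they stand 13 mm farther back than shut.
Start: joints at [-64.802, 18.312, 89.639, -0, 72.044, -1.146], TCP at [0.255, -0.515, 0.231] pointing down, gripper open.
Joint ranges: [-177.97, 177.97], [-48.28, 115.42], [12.27, 149.76], [-77.06, 257.06], [2.81, 150.46], [-146.56, 146.56]. Speed limits (degrees/s): [147.25, 147.25, 180, 180, 180, 180].

## Interface

Orientations are given as a 3x3 rotation matrix whose columns are the frame's x, y, z axes.
In Python, from plant import arm gives the robot as it stands. The module is installed in compiled form; this text tells all that it offers.
- The arm moves only by the shell command python3 -m crank 'ROWS'. ROWS is JSON, a list that holds one entry, the list of rows, each a list of 7 numbers: the turn, a rotation vector about the tool's x, y, z normalised to -1 to 1, where 1 is 360 degrees, then the shift along the tool's x, y, z normalised to -1 to 1, where 1 is 0.1 m, then the opening, from -1 (shut) to 1 (fully open). In form: [[[rx, ry, rz, x, y, z, grip], ...]]. A call has 1 to 10 rows; each row is the pose to reach, as a shift and turn from the pose commanded when the call began, along the tool's axes at that moment, turning the shorter way round; what a row does not reach only later rows make up. A row lasts 1/12 s, in which the tool goes at most 41.7 mm and 7.16 degrees, less where a joint would pass 70% of its speed; a pose out of reach is approached as far as the arm can. A call with a number of a shift or a turn outside -1 to 1 is refused whole. A call with a gripper value outside its range is refused whole. The fingers move at their own pace and stop on an object; the grip force is fixed at half the most. Time passes only in rows, so rows that repeat a pose let the fingers close. It gives the time, the measured TCP pose, the force, the opening and the grip force at its end, in the units of the state.
- arm.sense(): the state, without advancing time (a new reading comes with each control period).
- arm.grab_frame(name): name is "scene" or "top" or "wrist"; returns a dict with "image" (480x640x3 uint8, red, green, blue), "vfov" (degrees; the focal length in pixels is half the picture's height over the tangent of half this angle, whatever the lens; pixels are square), "cx", "cy" (the principal point, pixels), "dist" ([k1, k2, p1, p2, k3] as OpenCV has them; the pictures are not rectified), "rvec" (rotation vector, rad) and "tvec" (3), from world to camera coordinates, as OpenCV has them; the wrist camera has in their place "hand_eye" (4x4, takes a point from camera to tool coordinates, whose origin is the TCP and whose axes are the flange's). Camera axes: x right, y down, z forward; pixel columns grow to the right and rows downward; lengths in m; the calibration is good to about 2 mm. A picture is of the moment at which its call begins: read the wrist's pose just before it. There is no depth.
- arm.hand_in(): hands the job in; it is judged then, once.
The state is a dict: "t": time; "joints": joint angles; "qvel": joint speeds; "effort": joint torques, N m; "tcp_pos": TCP position; "orientation": TCP orientation; "contact_force": force on the tool from outside, world axes, zero at the start; "ft_torque": the same for the moment, N m; "finger_gap": finger opening in m; "finger_force": force on a finger pad.
Only numpy, scipy, OpenCV 4.12 (cv2) and the standard library are available. Lean on these libraries where they do the work, as an engineer would, in place of code of your own. Each camera call takes 0.05 s, during which the arm holds its last target. There are 200 camera calls.

## Task

The small blue cooler on the folding table is packed and about to be carried out. Press its white lid down until it snaps fully shut, and only then swing the carry handle up from the front until it clicks home in its upright stop. Leave the cooler standing about where it is, and do not shift or knock over the bottle, cups and canister standing around it.

Things in the scene. Friction and masses are not known exactly. Their poses are not given: they have to be found in the camera images.
- cooler: Small blue cooler, loose on the table: tub 170 mm (x) by 230 mm (y) by 150 mm tall, about 5 kg. Origin at the centre of its underside, z up; its front, over which the handle lies, faces its own -x (towards the robot, within 0.8 rad). A push of over about 14 N at the raised handle can tip it. The handle's pivot axis runs along y, 100 mm above the origin.
- lid (a joint): White lid, 174 (x) by 230 by 22 mm, hinged at the tub's top rear edge (85 mm behind the origin, 150 mm up). 0 rad = fully shut (top face 172 mm above the table); grows to 0.9 as its front rises. Stays where left; the last 0.1 rad is a stiff snap, overcome by pressing on its front part (7 to 10 N in all), after which it holds itself shut.
- lid_pad (a point): Centre of the round blue press pad, 32 mm across, on the lid's top face, mid-width, 37 mm behind the lid's front edge (137 mm from the hinge line). It moves with the lid.
- handle (a joint): White U-shaped carry handle: 14 mm thick legs, 140 mm long, 133 mm either side of the middle, joined by a cross bar. 0 rad = level, out to the front; grows as it swings up; 1.57 = upright, 1.62 = seated in the end stop. Stays where left; 2 N at the bar moves it, 6 to 8 N takes it over the click (1.27 to 1.45); past 1.55 it springs home. A lid well ajar bars its way; the shut lid clears it.
- grip (a point): Centre of the black grip sleeve (22 mm thick, 120 mm long along the cooler's y) at the middle of the handle's cross bar (14 mm thick beyond the sleeve), 140 mm from the pivot. Moves with the handle; 240 mm above the table when the handle is up.
- water: Water bottle with a blue label, 64 mm across, 190 mm tall, standing beside the cooler's left (+y) end; origin under its centre.
- cups: Stack of white paper cups, 86 mm across, 148 mm tall, standing behind the cooler; origin under its centre.
- canister: Steel canister with black cap, 92 mm across, 140 mm tall, standing beside the cooler's right (-y) end; origin under its centre.

How it is judged (in metres and radians):
On the way, in this order (a step that is already met when the one before it is completed fails the run):
1. the lid is pressed fully shut while the handle is still down at the front (value of joint lid below 0.025 rad and value of joint handle below 1 rad), for 0.2 s.
2. the handle is swung up and seated in its end stop, the lid still shut (value of joint lid below 0.025 rad and value of joint handle above 1.57 rad), for 0.2 s.
At the end, for the whole second after the job is handed in: The lid is shut (joint below 0.025 rad), the handle is seated in its upright stop (joint above 1.57 rad) and at rest, and the cooler stands flat and still on the table within 50 mm of where it started (all of step 2 and velocity of joint handle below 0.05 rad/s and angle between cooler's own z axis and vertical below 0.03 rad and distance of cooler from where it was at the start of the episode below 0.05 m and linear speed of cooler below 0.02 m/s); the robot touches nothing.
It fails at once if the handle is forced up while the lid is still open (value of joint handle above 1.2 rad and value of joint lid above 0.06 rad).
It fails at once if the cooler is tipped by more than 0.2 rad (angle between cooler's own z axis and vertical above 0.2 rad).
It fails at once if the bottle, the cups or the canister is moved by more than 40 mm or knocked over (distance of any of water, cups, canister from where it was at the start of the episode above 0.04 m or angle between any of water, cups, canister's own z axis and vertical above 0.4 rad).
It also fails if it takes over 50 s, if anything falls off the work surface, if the arm or the gripper's body presses on something with over 40 N, if the wrist force passes 120 N, or if a joint passes its speed limit or range.

## Working session

There is one attempt and no reset: what is moved stays moved. The work goes in short steps, Python scripts to look and compute and a shell command to move; the robot and the scene stay as the last step left them, time stands still between calls to the robot, and variables do not carry over. Pictures are saved under pics/ and viewed, at most 10 in all, crops included, and the job is handed in when it is done.

```bash
mkdir -p pics; python3 - <<'E'
from plant import arm
import cv2,json,numpy as np,pickle
s=arm.sense(); print(s)
d={}
for n in("scene","top"):
    f=arm.grab_frame(n); d[n]=f; cv2.imwrite(f"pics/{n}0.png",f["image"][:,:,::-1])
    print(n,{k:v for k,v in f.items() if k!="image"})
pickle.dump(d,open("f0.pkl","wb"))
E
```

```text
{'t': 0.0, 'joints': array([-6.48007234e+01,  1.83510522e+01,  8.97066989e+01, -2.99959789e-04,
        7.20429905e+01, -1.14541307e+00]), 'qvel': array([-0.03965158, -0.00827527, -0.04480894,  0.00850335, -0.01569716,
       -0.11435956]), 'effort': array([-9.83521386e-04, -4.15527070e+01, -2.34162855e+01, -3.74191868e-04,
        8.23127426e-03,  1.24924190e-05]), 'tcp_pos': array([ 0.25496978, -0.51484981,  0.23048617]), 'orientation': array([[ 8.96139864e-01,  4.43771087e-01, -7.53122419e-04],
       [ 4.43771725e-01, -8.96138456e-01,  1.58882193e-03],
       [ 3.01712712e-05, -1.75802110e-03, -9.99998454e-01]]), 'contact_force': array([-0.93813081, -0.63579725, -0.27755777]), 'ft_torque': array([ 0.01252813,  0.03166357, -0.01969705]), 'finger_force': 0.0, 'finger_gap': 0.085364287672303}
scene {'vfov': 45.11671655472157, 'cx': 321.5530768277709, 'cy': 234.94407332562565, 'dist': array([-0.11638003,  0.        ,  0.        ,  0.        ,  0.        ]), 'rvec': array([ 0.80788326,  2.63771022, -1.03927782]), 'tvec': array([ 0.49008891, -0.19152324,  1.40610972])}
top {'vfov': 43.543967340864654, 'cx': 315.68973755619334, 'cy': 236.6319806030759, 'dist': array([-0.07332475,  0.        ,  0.        ,  0.        ,  0.        ]), 'rvec': array([ 2.11046526, -2.15843924,  0.20923746]), 'tvec': array([0.07467812, 0.62509151, 1.32305968])}
```

View pics/scene0.png

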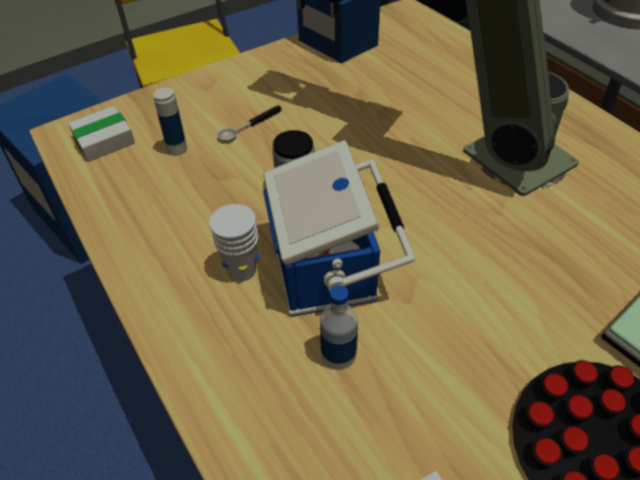

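View pics/top0.png

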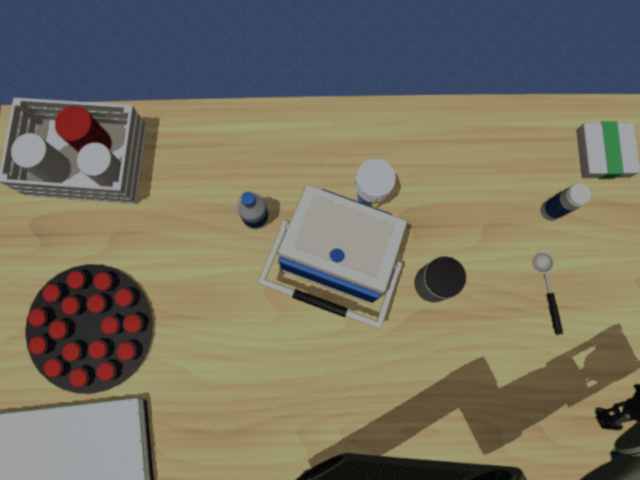

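The scene view shows the lid ajar with the pad at (341,184), the grip at (391,207) and the handle corners at (411,260) and (373,165). The top view shows the pad at (337,256), the grip at (320,303) and the bar corners at (262,281) and (381,324). The bottle cap is at (249,199), the cups at (376,178) and the canister at (445,275). I'll fit the model to these points.

```bash
cat >h.py <<'E'
import numpy as np,cv2,pickle
from scipy.optimize import least_squares
def K(f):
    F=240/np.tan(np.radians(f["vfov"])/2); return np.array([[F,0,f["cx"]],[0,F,f["cy"]],[0,0,1.]])
def proj(f,P): return cv2.projectPoints(np.array(P,float).reshape(-1,1,3),f["rvec"],f["tvec"],K(f),f["dist"])[0][:,0]
def atz(f,uv,z):
    n=cv2.undistortPoints(np.array([[uv]],float),K(f),f["dist"])[0,0]
    R=cv2.Rodrigues(f["rvec"])[0]; c=-R.T@f["tvec"]; d=R.T@[n[0],n[1],1]
    return c+d*(z-c[2])/d[2]
def world(p,q):
    x,y,a=p; c,s=np.cos(a),np.sin(a); q=np.array(q); return np.array([x+c*q[0]-s*q[1],y+s*q[0]+c*q[1],q[2]])
def lidp(l,r,y,h=.022): # r from hinge forward
    return [-r*np.cos(l)+h*np.sin(l)+.085,y,.15+r*np.sin(l)+h*np.cos(l)]
def han(h,y,r=.14): return [-r*np.cos(h),y,.1+r*np.sin(h)]
E
python3 - <<'E'
from h import *
d=pickle.load(open("f0.pkl","rb")); S,T=d["scene"],d["top"]
obs=[(S,'p',0,(341,184)),(T,'p',0,(337,256)),(S,'h',0,(391,207)),(T,'h',0,(320,303)),(T,'h',.133,(262,281)),(T,'h',-.133,(381,324)),(S,'h',.133,(411,260)),(S,'h',-.133,(373,165))]
def res(v):
    o=[]
    for f,k,y,uv in obs:
        q=lidp(v[3],.137,0) if k=='p' else han(v[4],y)
        o+=list(proj(f,world(v[:3],q))[0]-uv)
    return np.array(o)
r=least_squares(res,[.5,0,0,.4,.2]); v=r.x; print(v.round(4)); print(res(v).reshape(-1,2).round(1))
np.save("v.npy",v)
print("pad",world(v[:3],lidp(v[3],.137,0)),"shut",world(v[:3],lidp(0,.137,0)),"grip",world(v[:3],han(v[4],0)),"up",world(v[:3],han(1.62,0)))
for n,uv,z in(("water",(249,199),.19),("cups",(376,178),.148),("can",(445,275),.14)): print(n,atz(T,uv,z))
E
```

```text
[ 0.5934  0.0065 -0.3806  0.3111  0.2422]
[[-0.8  0.7]
 [ 0.2 -0. ]
 [-1.6  0.7]
 [-0.3  0.9]
 [-0.8  1. ]
 [-2.4  1.9]
 [-0.3 -0.6]
 [-1.8 -1.3]]
pad [0.55752354 0.02089792 0.21288066] shut [0.5451652  0.02584245 0.172     ] grip [0.4672563  0.05701354 0.13357957] up [0.59983741 0.00396829 0.23983056]
water [0.68517653 0.20056322 0.19      ]
cups [ 0.73719315 -0.07248117  0.148     ]
can [ 0.5219694  -0.21280837  0.14      ]
```

The fit agrees with the given sizes to about 2 px. I'll move over the pad with the gripper shut, going high enough to clear the canister.

```bash
cat >>h.py <<'E'
from scipy.spatial.transform import Rotation as Ro
v=np.load("v.npy") if __import__("os").path.exists("v.npy") else None
def tool(pitch,az): # pitch: deg below horizontal, az: deg heading; x axis = horizontal, left of heading
    p,a=np.radians([pitch,az]); z=np.array([np.cos(p)*np.cos(a),np.cos(p)*np.sin(a),-np.sin(p)])
    x=np.array([-np.sin(a),np.cos(a),0]); return np.c_[x,np.cross(z,x),z]
def rel(P,R):
    from plant import arm
    s=arm.sense(); R0=s["orientation"]
    return (Ro.from_matrix(R0.T@R).as_rotvec()/(2*np.pi)).round(4),(R0.T@(P-s["tcp_pos"])/.1).round(3)
E
python3 - <<'E'
from h import *
print(rel(np.array([.548,.025,.285]),tool(90,np.degrees(v[2]))))
E
```

```text
(array([-2.000e-04, -1.000e-04, -1.163e-01]), array([ 5.022, -3.539, -0.539]))
```

```bash
python3 -m crank '[[[0,0,0,0.2,-0.2,-0.4,-1],[0,0,0,0.5,-0.4,-0.54,-1],[0,0,0,1,-0.7,-0.54,-1]]]' && python3 -m crank '[[[0,0,0,0.4,-0.3,0,-1],[0,0,0,0.8,-0.6,0,-1],[0,0,0,1,-0.7,0,-1]]]' && python3 -m crank '[[[0,0,0,0.4,-0.3,0,-1],[0,0,0,0.8,-0.6,0,-1],[0,0,0,1,-0.7,0,-1]]]' && python3 -m crank '[[[0,0,-0.02,0.4,-0.3,0,-1],[0,0,-0.04,0.8,-0.6,0,-1],[0,0,-0.06,1,-0.7,0,-1],[0,0,-0.08,1,-0.7,0,-1],[0,0,-0.1,1,-0.7,0,-1],[0,0,-0.116,1,-0.7,0,-1],[0,0,-0.116,1,-0.7,0,-1]]]'; python3 - <<'E'
from h import *
print(rel(np.array([.548,.025,.285]),tool(90,np.degrees(v[2]))))
E
```

```text
t: 0.35
tcp_pos: [0.3038, -0.4259, 0.2883]
orientation: [[0.898, 0.441, 0.004], [0.441, -0.898, -0.006], [0.001, 0.007, -1.0]]
contact_force: [1.0, 0.5, 0.6]
finger_gap: 0.0514
finger_force: 0.0
t: 0.6
tcp_pos: [0.3617, -0.3152, 0.2848]
orientation: [[0.896, 0.443, -0.0], [0.443, -0.896, 0.001], [-0.0, -0.001, -1.0]]
contact_force: [1.2, -0.1, -0.7]
finger_gap: 0.0121
finger_force: 0.0
t: 0.85
tcp_pos: [0.4202, -0.208, 0.2847]
orientation: [[0.896, 0.444, -0.001], [0.444, -0.896, 0.0], [-0.0, -0.001, -1.0]]
contact_force: [0.3, -0.3, 0.4]
finger_gap: 0.0001
finger_force: 0.0
t: 1.43
tcp_pos: [0.4788, -0.1029, 0.2844]
orientation: [[0.371, 0.929, -0.001], [0.929, -0.371, 0.0], [-0.0, -0.001, -1.0]]
contact_force: [-0.6, -0.2, -0.0]
finger_gap: 0.0002
finger_force: 0.0
(array([-0.0002,  0.    ,  0.0002]), array([ 1.444,  0.169, -0.007]))
```

```bash
python3 -m crank '[[[0,0,0,0.4,0.05,0,-1],[0,0,0,0.8,0.1,0,-1],[0,0,0,1,0.17,0,-1]]]' && python3 -m crank '[[[0,0,0,0.2,0,0,-1],[0,0,0,0.44,0,0,-1],[0,0,0,0.44,0,0.2,-1],[0,0,0,0.44,0,0.4,-1],[0,0,0,0.44,0,0.6,-1],[0,0,0,0.44,0,0.7,-1],[0,0,0,0.44,0,0.8,-1]]]' && python3 -m crank '[[[0,0,0,0,0,0.06,-1],[0,0,0,0,0,0.12,-1],[0,0,0,0,0,0.17,-1],[0,0,0,0,0,0.2,-1]]]'
```

```text
t: 1.68
tcp_pos: [0.5327, -0.0143, 0.2847]
orientation: [[0.375, 0.927, 0.0], [0.927, -0.375, 0.002], [0.002, -0.0, -1.0]]
contact_force: [0.2, 0.3, -0.1]
finger_gap: 0.0005
finger_force: 0.0
t: 2.27
tcp_pos: [0.548, 0.0238, 0.2039]
orientation: [[0.375, 0.927, -0.001], [0.927, -0.375, -0.0], [-0.001, -0.001, -1.0]]
contact_force: [-0.1, -0.1, 1.5]
finger_gap: -0.0003
finger_force: 0.4
t: 2.6
tcp_pos: [0.5485, 0.0238, 0.1848]
orientation: [[0.373, 0.928, 0.0], [0.928, -0.373, -0.0], [0.0, 0.0, -1.0]]
contact_force: [-0.4, 0.3, 0.2]
finger_gap: -0.0
finger_force: 0.3
```

```bash
python3 -m crank '[[[0,0,0,0,0,0.03,-1],[0,0,0,0,0,0.06,-1],[0,0,0,0,0,0.09,-1],[0,0,0,0,0,0.12,-1],[0,0,0,0,0,0.13,-1],[0,0,0,0,0,0.13,-1]]]' && python3 -m crank '[[[0,0,0,0,0,0.02,-1],[0,0,0,0,0,0.03,-1],[0,0,0,0,0,0.03,-1]]]'
```

```text
t: 3.1
tcp_pos: [0.5485, 0.024, 0.1725]
orientation: [[0.373, 0.928, 0.001], [0.928, -0.373, -0.0], [0.0, 0.001, -1.0]]
contact_force: [-2.5, 0.9, 4.1]
finger_gap: 0.0001
finger_force: 2.3
t: 3.35
tcp_pos: [0.5486, 0.024, 0.1723]
orientation: [[0.373, 0.928, 0.003], [0.928, -0.373, 0.0], [0.001, 0.002, -1.0]]
contact_force: [-6.3, 0.7, 19.4]
finger_gap: 0.0001
finger_force: 9.7
```

It resists with 19 N at z = 0.172, so the lid is shut. I'll lift off and verify.

```bash
python3 -m crank '[[[0,0,0,0,0,-0.3,-1],[0,0,0,0,0,-0.6,-1],[0,0,0,0,-0.3,-1,-1],[0,0,0,0,-0.7,-1,-1],[0,0,0,0,-1,-1,-1],[0,0,0,0,-1,-1,-1]]]' && python3 - <<'E'
from plant import arm
from h import *
d={}
for n in("scene","top"):
    f=arm.grab_frame(n); d[n]=f
pickle.dump(d,open("f1.pkl","wb"))
a=d["scene"]["image"][110:330,230:450]; b=d["top"]["image"][150:370,220:440]
cv2.imwrite("pics/a1.png",cv2.resize(np.hstack([a,b]),(800,400),interpolation=cv2.INTER_CUBIC)[:,:,::-1])
w=v[:3]
for n in d:
  for l in(0,.1): print(n,l,[proj(d[n],world(w,lidp(l,.174,y)))[0].round() for y in(.115,-.115)])
E
```

```text
t: 3.85
tcp_pos: [0.4508, 0.0625, 0.2698]
orientation: [[0.371, 0.929, -0.001], [0.929, -0.371, 0.001], [0.0, -0.001, -1.0]]
contact_force: [0.2, -0.1, -0.8]
finger_gap: 0.0001
finger_force: 0.0
scene 0 [array([384., 242.]), array([352., 158.])]
scene 0.1 [array([382., 235.]), array([350., 152.])]
top 0 [array([276., 262.]), array([380., 301.])]
top 0.1 [array([276., 260.]), array([382., 299.])]
```

View pics/a1.png

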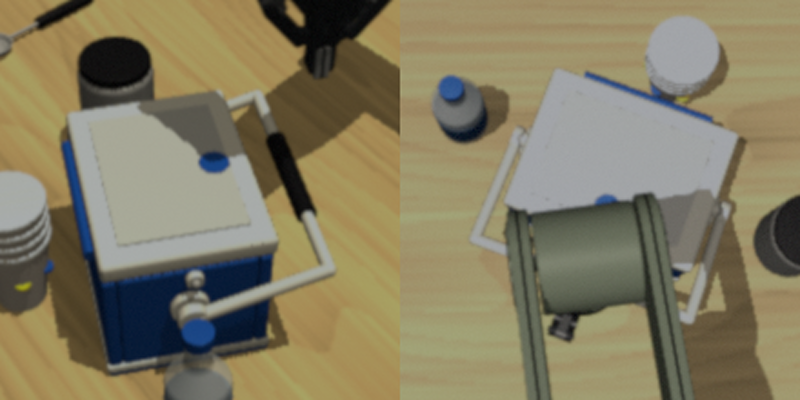

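The picture confirms the lid is shut: its front corner is at scene (381,244), against a predicted (384,242) for shut, and the pad is at (347,198). The handle is still down with the grip at (391,206). Next I'll tilt the tool and cage the grip loosely.

```bash
python3 - <<'E'
from h import *
R=tool(42,-15); g=world(v[:3],han(v[4],0)); print(g)
print(rel(g-.06*R[:,2],R))
E
```

```text
[0.4672563  0.05701354 0.13357957]
(array([-0.1328,  0.0079, -0.0179]), array([-0.05 , -0.317,  0.955]))
```

```bash
python3 -m crank '[[[-0.019,0.001,-0.003,0,-0.1,0.1,0.06],[-0.038,0.002,-0.005,0,-0.2,0.2,0.06],[-0.057,0.003,-0.008,0,-0.3,0.3,0.06],[-0.076,0.004,-0.01,0,-0.32,0.45,0.06],[-0.095,0.006,-0.013,0,-0.32,0.6,0.06],[-0.114,0.007,-0.015,-0.05,-0.32,0.75,0.06],[-0.133,0.008,-0.018,-0.05,-0.32,0.85,0.06],[-0.133,0.008,-0.018,-0.05,-0.32,0.95,0.06],[-0.133,0.008,-0.018,-0.05,-0.32,0.95,0.06]]]'; python3 - <<'E'
from h import *
from plant import arm
R=tool(42,-15); g=world(v[:3],han(v[4],0))
print(rel(g+.014*R[:,2],R)); print(arm.sense()["joints"])
f=arm.grab_frame("scene"); cv2.imwrite("pics/a2.png",cv2.resize(f["image"][80:300,280:500],(600,600),interpolation=cv2.INTER_CUBIC)[:,:,::-1])
f=arm.grab_frame("wrist"); cv2.imwrite("pics/w2.png",f["image"][:,:,::-1])
E
```

```text
t: 4.7
tcp_pos: [0.4215, 0.0695, 0.191]
orientation: [[0.28, 0.683, 0.675], [0.96, -0.189, -0.206], [-0.013, 0.706, -0.708]]
contact_force: [0.4, -0.5, -0.0]
finger_gap: 0.045
finger_force: 0.0
(array([-0.0086,  0.0039, -0.0008]), array([ 0.019, -0.062,  0.881]))
[ 30.51804302  -2.68875668 138.15961176 -73.2271465   32.93622838
 106.88692157]
```

View pics/a2.png

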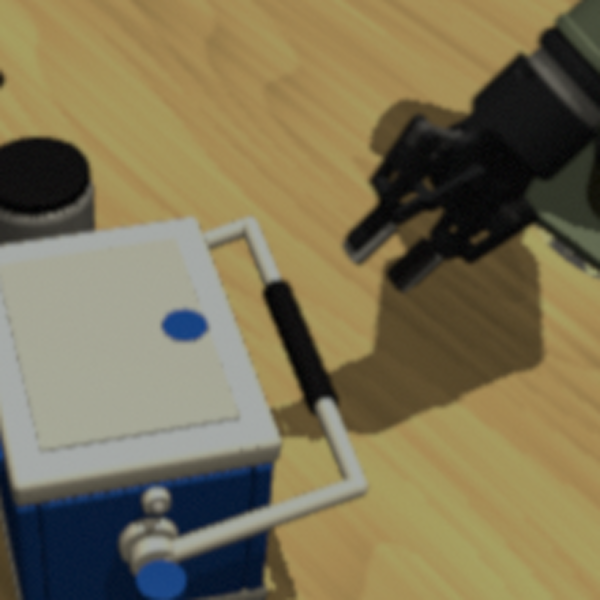

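View pics/w2.png

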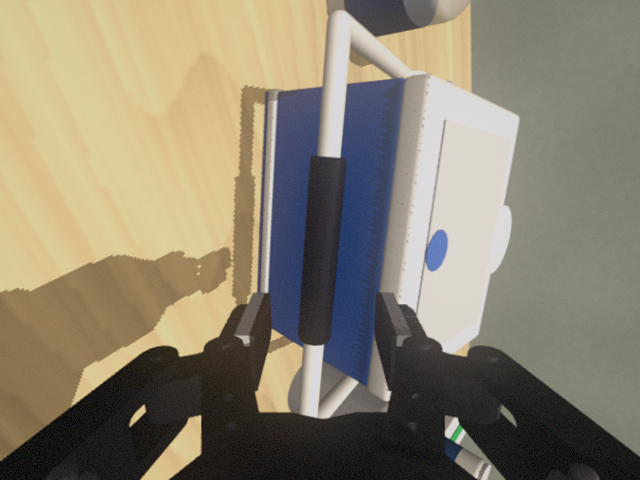

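The wrist view shows the sleeve lying between the two finger planes, and the scene view agrees. J4 is near its limit, so I'll turn the heading closer to the arm plane.

```bash
python3 - <<'E'
from h import *
R=tool(45,2); g=world(v[:3],han(v[4],0))
print(rel(g-.06*R[:,2],R))
E
```

```text
(array([-0.0013,  0.0372, -0.0337]), array([-0.118, -0.036,  0.165]))
```

```bash
python3 -m crank '[[[0,0.012,-0.011,-0.04,0,0,0.06],[0,0.025,-0.022,-0.08,0,0,0.06],[-0.001,0.037,-0.034,-0.12,-0.036,0.1,0.06],[-0.001,0.037,-0.034,-0.12,-0.036,0.165,0.06],[-0.001,0.037,-0.034,-0.12,-0.036,0.165,0.06],[-0.001,0.037,-0.034,-0.12,-0.036,0.165,0.06]]]'; python3 - <<'E'
from h import *
from plant import arm
R=tool(45,2); g=world(v[:3],han(v[4],0))
print(rel(g-.06*R[:,2],R),rel(g+.016*R[:,2],R)); print(arm.sense()["joints"])
E
```

```text
t: 5.3
tcp_pos: [0.4263, 0.0531, 0.1896]
orientation: [[-0.03, 0.714, 0.699], [1.0, 0.02, 0.023], [0.003, 0.7, -0.715]]
contact_force: [-1.1, 0.0, -0.3]
finger_gap: 0.0454
finger_force: 0.0
(array([-0.0017,  0.0003, -0.0009]), array([ 0.025, -0.105,  0.088])) (array([-0.0017,  0.0003, -0.0009]), array([ 0.026, -0.097,  0.848]))
[  9.52587234  -6.85649213 141.47150997 -76.89559687   5.50091661
  82.53974478]
```

J5 is near singular and J4 is at its limit in this pose, so a steeper pitch is needed.

```bash
python3 - <<'E'
from h import *
R=tool(58,-2); g=world(v[:3],han(v[4],0))
print(rel(g-.05*R[:,2],R))
E
```

```text
(array([ 0.0344, -0.0067,  0.0079]), array([0.044, 0.009, 0.2  ]))
```

```bash
python3 -m crank '[[[0.017,-0.003,0.004,0,0,-0.1,0],[0.034,-0.007,0.008,0,0,-0.1,0],[0.034,-0.007,0.008,0.044,0.009,0,-0.1],[0.034,-0.007,0.008,0.044,0.009,0.2,-0.1],[0.034,-0.007,0.008,0.044,0.009,0.2,-0.1],[0.034,-0.007,0.008,0.044,0.009,0.2,-0.1]]]'; python3 - <<'E'
from h import *
from plant import arm
R=tool(58,-2); g=world(v[:3],han(v[4],0))
print(rel(g-.05*R[:,2],R),rel(g+.016*R[:,2],R)); print(arm.sense()["joints"])
E
```

```text
t: 5.8
tcp_pos: [0.4408, 0.0626, 0.1756]
orientation: [[0.028, 0.848, 0.529], [1.0, -0.024, -0.014], [0.001, 0.529, -0.849]]
contact_force: [0.5, 0.5, -0.5]
finger_gap: 0.0388
finger_force: 0.0
(array([-0.0002, -0.0008,  0.0008]), array([-0.047,  0.004, -0.003])) (array([-0.0002, -0.0008,  0.0008]), array([-0.05 ,  0.004,  0.657]))
[ 11.45295026  -2.35054451 132.07601089 -20.09234464  20.13781519
  30.12236976]
```

```bash
python3 -m crank '[[[0,0,0,-0.04,0,0.15,-0.1],[0,0,0,-0.05,0,0.3,-0.1],[0,0,0,-0.05,0,0.45,-0.1],[0,0,0,-0.05,0,0.55,-0.1],[0,0,0,-0.05,0,0.65,-0.1],[0,0,0,-0.05,0,0.65,-0.1]]]'; python3 - <<'E'
from h import *
from plant import arm
R=tool(58,-2)
print(arm.sense()["joints"])
f=arm.grab_frame("scene"); a=cv2.resize(f["image"][120:270,300:450],(500,500),interpolation=cv2.INTER_CUBIC)
cv2.imwrite("pics/a3.png",a[:,:,::-1])
E
```

```text
t: 6.3
tcp_pos: [0.4737, 0.055, 0.1185]
orientation: [[0.029, 0.849, 0.528], [1.0, -0.023, -0.017], [-0.002, 0.528, -0.849]]
contact_force: [0.5, -0.6, -0.1]
finger_gap: 0.0384
finger_force: 0.1
[  9.04742399   6.5856955  134.29165777 -36.70124459   9.59984689
  45.35445698]
```

View pics/a3.png

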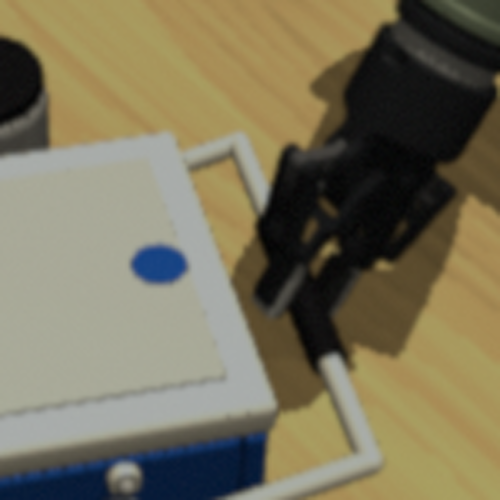

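The fingers straddle the sleeve. I'll work out the arc for the swing in the move's units.

```bash
cat >arc.py <<'E'
from h import *; import sys
def pose(h,o=.015):
    k=np.clip((h-.65)/(1.5-.65),0,1)
    R=tool(58+30*k,-2-20*k); return world(v[:3],han(h,0))+o*R[:,2],R
if __name__=="__main__":
    for h in map(float,sys.argv[1:]):
        r,s=rel(*pose(h)); print(h,r.round(3),s.round(2))
E
python3 arc.py .3 .35 .4 .45 .5 .55 .6 .65 .7 .75
```

```text
0.3 [-0.    -0.     0.001] [ 0.01  0.08 -0.06]
0.35 [-0.    -0.     0.001] [ 0.01  0.13 -0.11]
0.4 [-0.    -0.     0.001] [-0.    0.19 -0.15]
0.45 [-0.    -0.     0.001] [-0.01  0.24 -0.19]
0.5 [-0.    -0.     0.001] [-0.02  0.3  -0.23]
0.55 [-0.    -0.     0.001] [-0.04  0.36 -0.26]
0.6 [-0.    -0.     0.001] [-0.05  0.42 -0.29]
0.65 [-0.    -0.     0.001] [-0.06  0.49 -0.32]
0.7 [ 0.005 -0.002  0.004] [-0.08  0.55 -0.34]
0.75 [ 0.01  -0.004  0.007] [-0.1   0.61 -0.36]
```

```bash
python3 -m crank '[[[0,0,0,0.01,0.08,-0.06,-0.1],[0,0,0,0.01,0.13,-0.11,-0.1],[0,0,0,0,0.19,-0.15,-0.1],[0,0,0,-0.01,0.24,-0.19,-0.1],[0,0,0,-0.02,0.3,-0.23,-0.1],[0,0,0,-0.04,0.36,-0.26,-0.1],[0,0,0,-0.05,0.42,-0.29,-0.1],[0,0,0,-0.05,0.42,-0.29,-0.1]]]'; python3 - <<'E'
from plant import arm
from h import *
print(arm.sense()["joints"])
f=arm.grab_frame("scene"); a=cv2.resize(f["image"][120:270,300:450],(500,500),interpolation=cv2.INTER_CUBIC)
cv2.imwrite("pics/a4.png",a[:,:,::-1])
E
```

```text
t: 7.02
tcp_pos: [0.4937, 0.0483, 0.1684]
orientation: [[0.031, 0.846, 0.532], [1.0, -0.026, -0.017], [-0.0, 0.532, -0.847]]
contact_force: [-0.7, 0.2, 0.3]
finger_gap: 0.0386
finger_force: 0.5
[  7.38077547   3.01392681 128.12951043 -16.18460447  17.69815073
  23.23010121]
```

View pics/a4.png

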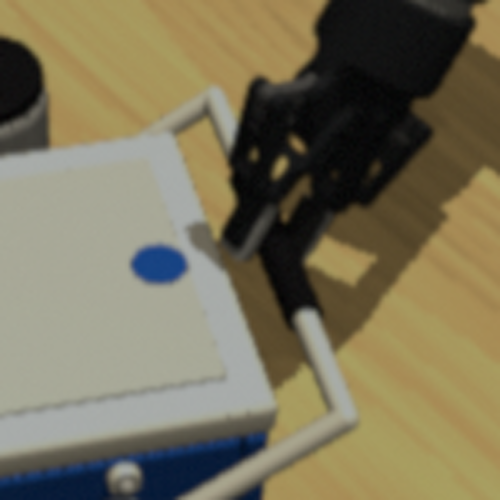

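```bash
python3 arc.py .65 .7 .75 .8 .85 .9 .95 1 1.05 1.1
```

```text
0.65 [ 0. -0.  0.] [-0.    0.06 -0.01]
0.7 [ 0.005 -0.002  0.003] [-0.02  0.12 -0.04]
0.75 [ 0.01  -0.004  0.006] [-0.04  0.18 -0.06]
0.8 [ 0.015 -0.005  0.009] [-0.06  0.24 -0.08]
0.85 [ 0.02  -0.006  0.012] [-0.07  0.3  -0.09]
0.9 [ 0.025 -0.008  0.015] [-0.09  0.36 -0.1 ]
0.95 [ 0.03  -0.009  0.018] [-0.11  0.42 -0.11]
1.0 [ 0.035 -0.01   0.021] [-0.13  0.49 -0.12]
1.05 [ 0.04  -0.011  0.024] [-0.15  0.55 -0.12]
1.1 [ 0.044 -0.012  0.028] [-0.18  0.61 -0.12]
```

The handle is rising with the fingers, its corner now at crop (352,415), and the forces are small. I'll continue along the arc.

```bash
python3 -m crank '[[[0,0,0,0,0.06,-0.02,-0.1],[0.005,-0.002,0.003,-0.02,0.12,-0.04,-0.1],[0.01,-0.004,0.006,-0.04,0.18,-0.06,-0.1],[0.015,-0.005,0.009,-0.06,0.24,-0.08,-0.1],[0.02,-0.006,0.012,-0.07,0.3,-0.09,-0.1],[0.025,-0.008,0.015,-0.09,0.36,-0.1,-0.1],[0.03,-0.009,0.018,-0.11,0.42,-0.11,-0.1],[0.035,-0.01,0.021,-0.13,0.49,-0.12,-0.1],[0.04,-0.011,0.024,-0.15,0.55,-0.12,-0.1],[0.044,-0.012,0.028,-0.18,0.61,-0.12,-0.1]]]'; python3 arc.py 1.15 1.2 1.25 1.3 1.35 1.4 1.45 1.5 1.55 1.6; python3 -c "
from plant import arm
print(arm.sense()['joints'])"
```

```text
t: 7.9
tcp_pos: [0.5384, 0.0281, 0.21]
orientation: [[0.222, 0.937, 0.271], [0.975, -0.214, -0.059], [0.003, 0.277, -0.961]]
contact_force: [-0.6, 1.1, 0.4]
finger_gap: 0.0386
finger_force: 0.6
1.15 [ 0.005 -0.001  0.002] [ 0.    0.06 -0.02]
1.2 [ 0.01  -0.002  0.006] [-0.01  0.13 -0.02]
1.25 [ 0.015 -0.003  0.009] [-0.02  0.19 -0.03]
1.3 [ 0.02  -0.003  0.012] [-0.03  0.26 -0.03]
1.35 [ 0.024 -0.004  0.015] [-0.04  0.32 -0.03]
1.4 [ 0.029 -0.004  0.019] [-0.05  0.38 -0.02]
1.45 [ 0.034 -0.004  0.022] [-0.06  0.45 -0.02]
1.5 [ 0.039 -0.004  0.025] [-0.07  0.51 -0.  ]
1.55 [ 0.039 -0.004  0.025] [-0.08  0.58  0.01]
1.6 [ 0.039 -0.004  0.025] [-0.1   0.65  0.03]
[  4.45668189   9.0179256  107.52479247  -6.12897983  48.18918076
  20.76769479]
```

```bash
python3 -m crank '[[[0.005,-0.001,0.002,0,0.06,-0.02,-0.1],[0.01,-0.002,0.006,-0.01,0.13,-0.02,-0.1],[0.015,-0.003,0.009,-0.02,0.19,-0.03,-0.1],[0.02,-0.003,0.012,-0.03,0.26,-0.03,-0.1],[0.024,-0.004,0.015,-0.04,0.32,-0.03,-0.1]]]' && python3 -m crank '[[[0.005,0,0.004,-0.01,0.06,0.01,-0.1],[0.01,0,0.007,-0.02,0.13,0.01,-0.1],[0.015,0,0.01,-0.03,0.19,0.02,-0.1]]]';  python3 arc.py 1.5 1.55 1.6 1.65 1.7
```

```text
t: 8.32
tcp_pos: [0.566, 0.0174, 0.2215]
orientation: [[0.316, 0.941, 0.12], [0.949, -0.313, -0.043], [-0.003, 0.127, -0.992]]
contact_force: [-6.6, 1.9, 0.6]
finger_gap: 0.0383
finger_force: 3.4
t: 8.57
tcp_pos: [0.5831, 0.0091, 0.2223]
orientation: [[0.374, 0.927, 0.032], [0.928, -0.374, -0.01], [0.003, 0.034, -0.999]]
contact_force: [-2.0, 0.0, 0.3]
finger_gap: 0.0383
finger_force: 1.0
1.5 [-0. -0.  0.] [ 0.01  0.01 -0.02]
1.55 [-0. -0.  0.] [ 0.02  0.08 -0.02]
1.6 [-0. -0.  0.] [ 0.02  0.15 -0.02]
1.65 [-0. -0.  0.] [ 0.02  0.22 -0.02]
1.7 [-0. -0.  0.] [ 0.02  0.29 -0.  ]
```

```bash
python3 -m crank '[[[0,0,0,0.01,0.05,-0.02,-0.1],[0,0,0,0.02,0.1,-0.02,-0.1],[0,0,0,0.02,0.15,-0.02,-0.1],[0,0,0,0.02,0.19,-0.01,-0.1],[0,0,0,0.02,0.22,-0.01,-0.1],[0,0,0,0.02,0.22,-0.01,-0.1]]]'; python3 arc.py 1.65 1.7
```

```text
t: 9.07
tcp_pos: [0.6051, 0.0013, 0.2238]
orientation: [[0.374, 0.927, 0.036], [0.927, -0.374, -0.012], [0.002, 0.038, -0.999]]
contact_force: [-0.1, -0.3, -0.4]
finger_gap: 0.0388
finger_force: 0.0
1.65 [ 0. -0.  0.] [ 0.   -0.01 -0.01]
1.7 [ 0. -0.  0.] [0.01 0.06 0.  ]
```

The force has dropped to zero, so the handle has probably sprung home. I'll retract straight up and look.

```bash
python3 -m crank '[[[0,0,0,0,-0.02,0,0.3],[0,0,0,0,-0.02,0,0.3],[0,0,0,0,-0.02,-0.3,0.3],[0,0,0,0,-0.02,-0.6,0.3],[0,0,0,0,-0.02,-0.9,0.3],[0,0,0,0,-0.5,-1,0.3],[0,0,0,0,-1,-1,0.3],[0,0,0,0,-1,-1,0.3]]]'; python3 -m crank '[[[0,0,0,0,-0.4,0,0.3],[0,0,0,0,-0.8,0,0.3],[0,0,0,0,-1,0,0.3],[0,0,0,0,-1,0,0.3]]]'; python3 - <<'E'
from plant import arm
from h import *
d={n:arm.grab_frame(n) for n in("scene","top")}
a=d["scene"]["image"][110:330,230:450]; b=d["top"]["image"][150:370,220:440]
cv2.imwrite("pics/a5.png",cv2.resize(np.hstack([a,b]),(800,400),interpolation=cv2.INTER_CUBIC)[:,:,::-1])
for h in(1.45,1.55,1.62):
  for n,o,c in(("scene",(230,110),0),("top",(220,150),400)):
    print(h,n,[((proj(d[n],world(v[:3],han(h,y)))[0]-o)/.55+[c,0]).round() for y in(.133,0,-.133)])
E
```

```text
t: 9.73
tcp_pos: [0.5044, 0.0412, 0.3212]
orientation: [[0.374, 0.927, 0.035], [0.928, -0.374, -0.011], [0.003, 0.037, -0.999]]
contact_force: [-0.6, 0.3, 0.1]
finger_gap: 0.0555
finger_force: 0.0
t: 10.07
tcp_pos: [0.4117, 0.0784, 0.3168]
orientation: [[0.372, 0.928, 0.035], [0.928, -0.372, -0.011], [0.003, 0.037, -0.999]]
contact_force: [0.0, -0.8, 0.6]
finger_gap: 0.0553
finger_force: 0.0
1.45 scene [array([211., 217.]), array([178., 119.]), array([152.,  38.])]
1.45 top [array([507., 129.]), array([621., 171.]), array([736., 213.])]
1.55 scene [array([195., 219.]), array([164., 121.]), array([139.,  39.])]
1.55 top [array([512., 117.]), array([626., 159.]), array([740., 201.])]
1.62 scene [array([184., 221.]), array([154., 122.]), array([129.,  40.])]
1.62 top [array([515., 109.]), array([629., 150.]), array([743., 193.])]
```

View pics/a5.png

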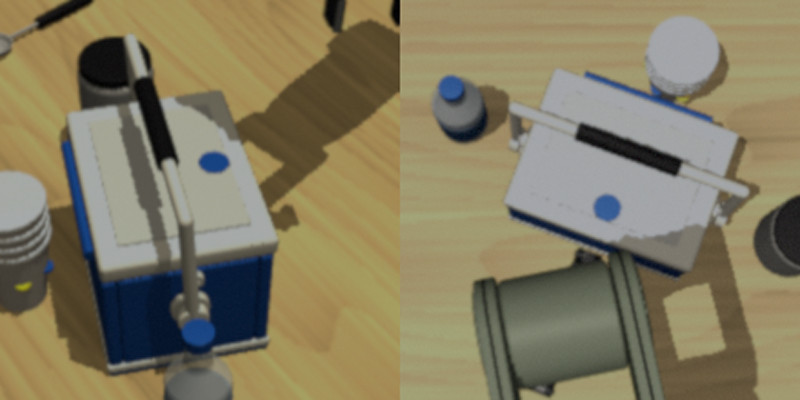

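The picture shows the handle upright: the bar ends in the top view are at (515,108) and (743,190), matching the 1.62 rad prediction. The lid is shut and the objects around the cooler haven't moved.

```bash
python3 -c "
from plant import arm
print(arm.hand_in())"
```

```text
the job is handed in; nothing more can be done
None
```

The lid is pressed shut, the handle then swung up and seated in its stop (about 1.62 rad by camera), the cooler and its neighbours show no visible shift, and the job is handed in; no verdict was returned.

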